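# Unlock the decorating wheel, park its pin and turn the plate

### The arm

A 6-joint arm with a two-finger parallel gripper is mounted at the origin on the work surface. World frame = base frame: x ahead of the robot, y to its left, z up, the work surface at z = 0. Lengths are in m, angles in rad, forces in N, time in s.
With the tool pointing down it reaches from about 0.35 to 0.775 m from the base axis. Payload 7.3 kg.
Tool frame: the origin (TCP) lies midway between the tips of the shut fingers; the grasp point (between the pads) lies grasp_offset behind it (grasp_offset is the distance from the TCP to the grasp point, in m); z points along the fingers, y is the line along which they close (so a half turn about z gives the same grasp; the last joint's range is limited). The gripper opens to 92 mm and grips with 3 to 60 N. Pads are 19 mm wide; open, the fingers measure 130 mm over their backs; the gripper's body (75 mm by 190 mm) begins 47 mm behind the grasp point.
Start: joints at [-1.436, 0.342, 1.524, -0, 1.275, -0.146], TCP at [0.146, -0.504, 0.227] pointing down, gripper open.
Joint ranges: [-2.53, 2.53], [-0.77, 2.02], [0.04, 2.7], [-1, 4.14], [0.28, 2.66], [-3.11, 3.11]. Speed limits (rad/s): [2.57, 2.57, 3.14, 3.14, 3.14, 3.14].

### API

Orientations are given as [roll, pitch, yaw] about the fixed x, y, z axes, in that order (R = Rz(yaw) Ry(pitch) Rx(roll)).
In Python, from cell import * gives the robot as it stands.
- The arm moves only by the tool step_arm, never from a script. Its argument "plan" is a list of rows, each a list of 5 numbers: the closure, from -1 (fully open) to 1 (shut), then the shift along the tool's x, y, z in m, then the turn about the tool's z in rad. In form: [[hand, x, y, z, twist], ...]. A call has 1 to 20 rows; each row is the pose to reach, as a shift and turn from the pose commanded when the call began, along the tool's axes at that moment; what a row does not reach only later rows make up. A row lasts 1/8 s, in which the tool goes at most 62.5 mm and 10.7 degrees, less where a joint would pass 70% of its speed; a pose out of reach is approached as far as the arm can. A call with a gripper value outside its range is refused whole. The fingers move at their own pace and stop on an object; "grip_force" is the grip in N (left out, the last holds). Time passes only in rows, so rows that repeat a pose let the fingers close. It gives the time, the measured TCP pose, the force, the opening and the grip force at its end, in the units of the state.
- observe(): the state, without advancing time (a new reading comes with each control period).
- read_camera(name): name is "scene" or "top" or "wrist"; returns a dict with "img" (384x512x3 uint8, red, green, blue), "range_z" (384x512 float32, m along the optical axis (not along the pixel's ray), 0 where there is no reading), "fx", "fy", "cx", "cy" (pixels), "R" (3x3) and "t" (3): a world point X has camera coordinates R X + t; the wrist camera has in their place "T_tool_cam" (4x4, takes a point from camera to tool coordinates, whose origin is the TCP and whose axes are the flange's). Camera axes: x right, y down, z forward; pixel columns grow to the right and rows downward; lengths in m; the calibration is good to about 2 mm. A picture is of the moment at which its call begins: read the wrist's pose just before it.
- hand_in(): hands the job in; it is judged then, once.
The state is a dict: "time": time; "qpos": joint angles; "qvel": joint speeds; "joint_efforts": joint torques, N m; "tool_pos": TCP position; "tool_rot": TCP orientation; "contact_force": force on the tool from outside, world axes, zero at the start; "torque": the same for the moment, N m; "opening": finger opening in m; "grip_force": force on a finger pad.
Only numpy, scipy, OpenCV 4.12 (cv2) and the standard library are available. Lean on these libraries where they do the work, as an engineer would, in place of code of your own. Each camera call takes 0.05 s, during which the arm holds its last target. There are 200 camera calls.

### The job

The decorating wheel is locked by the steel pin standing in the ear on its rim. Draw the pin straight up out of its bore, park it upright in the open-sided notch of the steel fork next to it, so that it hangs there by its groove at the inner end of the notch, and let go. Then turn the wheel a quarter turn, either way, to bring a fresh part of the plate round, and leave the jars, cup and wooden hand rest alone.

Things in the scene. Friction and masses are not known exactly. Their poses are not given: they have to be found in the camera images.
- base: Fixed dark cast base of the wheel. Origin on the table under the vertical wheel axis. Its -x side faces roughly to the robot (yaw within 0.6 rad). On that side lie the wheel's ear with the pin, 145 mm from the axis, and farther out, at 210 mm, the fork with the notch. The fork stands on a post at its -y side (slot centre to post 25 mm); nothing stands under the slot.
- bore (a point): Mouth of the pin's vertical bore, on the top face of the ear (-145, 0, 90 mm in the base frame; axes as the base). Bore 23 mm in diameter, through the ear (50 x 50 x 12 mm, part of the wheel head) and through a lug of the base under it (z 46 to 74 mm).
- notch (a point): Place of the pin's axis when parked, on the fork's top face (-210, 0, 90 mm in the base frame; axes as the base). Fork plate z 83 to 90 mm, 49 mm wide. Slot 13 mm wide along x, closed 6.5 mm from here on the -y side, straight to 15 mm on the +y side, then flared to 35 mm wide at 33 mm, open to +y. Only the groove fits: enter level from +y, not from above.
- pin: Loose round steel pin, 140 g, 90 mm long, upright. Origin: centre of its underside. Along z: foot 20 mm diameter to 13 mm, taper to 16, groove 8 mm diameter to 34, body 20 mm diameter to 48, collar 30 mm diameter to 54, grip 22 mm diameter to 90. Origin at z = 42 mm at the start (collar on the ear; clear of the ear after rising 48 mm), z = 56 mm parked (body on the fork).
- groove (a point): Point on the pin's axis at the upper end of its groove, 34 mm above its underside; comes to notch when parked.
- knob (a point): Top centre of the upright turning knob on the wheel head: wooden cylinder 20 mm in diameter, z 116 to 152 mm, on a 12 mm stem, 105 mm from the wheel axis; at the start 55 degrees round from the ear, on the +y side of the base.
- wheelhead (a joint): Wheel angle in rad, 0 at the start, positive counter-clockwise from above; turns 3 rad either way once the pin is out, stays where left, about 1.2 N at the knob. Wheel head: aluminium disc 240 mm in diameter, top at z = 90 mm, with a white plate fixed in its middle, 160 mm in diameter, rim at z = 112 mm.
- jar_a: Bystander: terracotta-coloured glaze jar with white lid, 58 mm diameter, 75 mm high; origin under its centre.
- jar_b: Bystander: brown glass jar with white lid, 48 mm diameter, 60 mm high; origin under its centre.
- water_cup: Bystander: white ceramic cup, 76 mm diameter, 80 mm high; origin under its centre.
- rest_board: Bystander: wooden hand-rest board lying flat, 200 x 60 x 14 mm; origin under its centre.
There are look-alikes about, which are no part of the job. What is shaped like the pin but pink is not meant.

How it is judged:
On the way:
1. the pin hangs upright in the notch by its groove, let go, before the wheel is turned (x of groove in the frame of notch between -0.006 and 0.006 m and y of groove in the frame of notch between -0.006 and 0.01 m and z of groove in the frame of notch between -0.004 and 0.004 m and angle between pin's own z axis and vertical below 0.2 rad and contact force between the fingers and pin below 0.2 N), for 0.2 s.
At the end, for the whole second after the job is handed in: Pin released, at rest, upright within 0.2 rad in the notch; upper end of its groove within 4 mm of the fork's top in height, 6 mm of the notch point across the slot, 10 mm towards the open end. Wheel still, turned 1.15 to 2.0 rad either way from its start (all of step 1 and linear speed of pin below 0.02 m/s and (value of joint wheelhead between 1.15 and 2 rad or value of joint wheelhead between -2 and -1.15 rad) and velocity of joint wheelhead between -0.05 and 0.05 rad/s); the robot touches nothing.
It fails at once if a jar, the cup or the hand rest is moved by more than 30 mm (distance of any of jar_a, jar_b, water_cup, rest_board from where it was at the start of the episode above 0.03 m).
It fails at once if a jar or the cup is tipped (angle between any of jar_a, jar_b, water_cup's own z axis and vertical above 0.5 rad).
It also fails if it takes over 51 s, if anything falls off the work surface, if the arm or the gripper's body presses on something with over 40 N, if the wrist force passes 120 N, or if a joint passes its speed limit or range.

## Working session

There is one attempt and no reset: what is moved stays moved. The work goes in short steps, Python scripts to look and compute and a tool call to move; the robot and the scene stay as the last step left them, time stands still between calls to the robot, and variables do not carry over. Pictures are saved under pics/ and viewed, at most 10 in all, crops included, and the job is handed in when it is done.

Besides the shell and the picture viewer there is one more tool, called after "Emit:" in YAML: its name, and indented under it one key for each argument. step_arm: Moves the arm, as the interface text tells. Its arguments: {"type":"object","properties":{"plan":{"type":"array","items":{"type":"array","items":{"type":"number"}}},"grip_force":{"type":"number"}},"required":["plan"]}

```bash
mkdir -p pics; python3 - <<'E'
from cell import *
import cv2,numpy as np
s=observe(); print(s)
ims=[]
for n in("scene","top"):
    c=read_camera(n); np.savez(n+".npz",**c)
    cv2.imwrite(f"pics/{n}0.png",c["img"][:,:,::-1])
    print(n,c["fx"],c["cx"],c["cy"],c["R"],c["t"])
E
```

```text
{'time': 0.0, 'qpos': array([-1.43597521e+00,  3.42753192e-01,  1.52504029e+00, -1.82272074e-05,
        1.27542160e+00, -1.45991025e-01]), 'qvel': array([0.00112403, 0.00031034, 0.0006346 , 0.00037183, 0.00120638,
       0.00021843]), 'joint_efforts': array([ 2.42925933e-03, -4.31231582e+01, -2.44226217e+01,  7.18547311e-02,
        5.57890011e-02, -1.50780929e-04]), 'tool_pos': array([ 0.14545903, -0.5040031 ,  0.22602104]), 'tool_rot': array([-3.13998494e+00, -2.18776705e-04,  2.80817290e-01]), 'contact_force': array([-0.127137  , -0.24520616,  0.22749419]), 'torque': array([0.02665835, 0.03439766, 0.04659761]), 'grip_force': 0.0, 'opening': 0.0917884155537941}
scene 368.3143864585332 258.8934083622532 192.52481443816953 [[-0.56235716  0.8267445   0.0157463 ]
 [ 0.66782431  0.46532315 -0.58093465]
 [-0.48761164 -0.316177   -0.81379788]] [ 0.30230581 -0.25955474  1.19973744]
top 370.96597273561275 255.48769611542136 187.62056127107462 [[-0.02801886 -0.99940924 -0.01990281]
 [-0.98801783  0.03071164 -0.15125331]
 [ 0.1517752   0.01542638 -0.98829465]] [0.01901605 0.51762679 1.21284242]
```

View pics/top0.png

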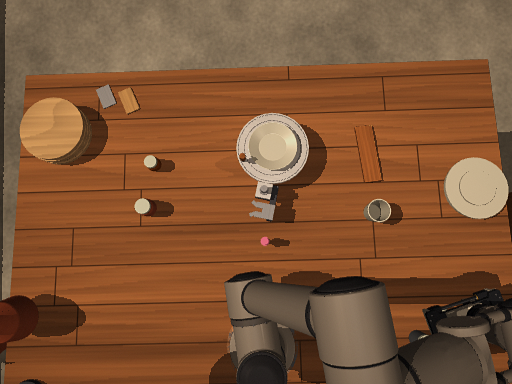

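View pics/scene0.png

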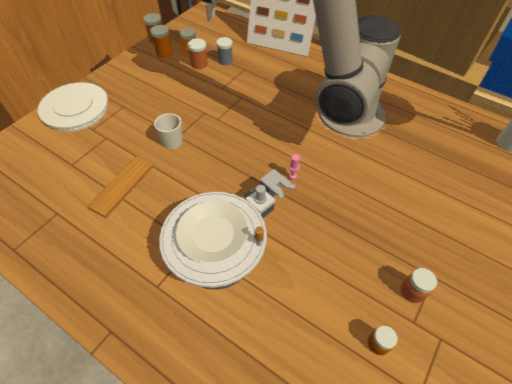

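The top view shows the wheel at about (272,148), the pin at (265,189), the fork at (262,210) opening to the left (+y), the knob at (243,156) and the pink look-alike at (265,241). The jars are far off to the left. Next I'll measure these with depth.

```bash
cat > h.py <<'E'
import numpy as np,cv2
def pts(c):
    v,u=np.mgrid[0:384,0:512]; z=c["range_z"]
    P=np.stack([(u-c["cx"])/c["fx"]*z,(v-c["cy"])/c["fy"]*z,z],-1)
    if "R" in c: W=(P-c["t"])@c["R"]
    else: W=P
    W[z==0]=np.nan
    return W
E
python3 - <<'E'
from h import *
from scipy.optimize import least_squares
def stat(n,m,W): print(n,m.sum(),W[m].mean(0).round(4),W[m].min(0).round(3),W[m].max(0).round(3))
for n in("top","scene"):
    c=dict(np.load(n+".npz")); W=pts(c); im=c["img"].astype(int)
    x,y,z=W[...,0],W[...,1],W[...,2]
    roi=(x>.35)&(x<.85)&(abs(y+.05)<.2)
    # plate rim
    m=roi&(z>.108)&(z<.116); 
    p=W[m][:,:2]; 
    f=least_squares(lambda q:np.hypot(*(p-q[:2]).T)-q[2],[p[:,0].mean(),p[:,1].mean(),.08],loss='soft_l1',f_scale=.003).x
    print(n,"rim",f.round(4),len(p))
    a=f[:2]
    r=np.hypot(x-a[0],y-a[1])
    m=roi&(z>.086)&(z<.094)&(r<.13); 
    p=W[m][:,:2]; ang=np.arctan2(*(p-a).T[::-1]); rr=np.hypot(*(p-a).T)
    b=np.round(ang/.2); q=np.array([np.sort(rr[b==k])[-2:].mean() for k in np.unique(b) if (b==k).sum()>5]); print(" disc edge radii",q.round(3))
    m=roi&(z>.124)&(z<.138)&(r>.13)&(r<.16); stat(" pin top",m,W)
    m=roi&(z>.14)&(z<.16)&(r<.13); stat(" knob",m,W)
    m=roi&(z>.084)&(z<.095)&(r>.175)&(r<.25); stat(" fork",m,W)
    pk=roi&(im[...,0]>im[...,1]+70)&(im[...,2]>im[...,1]+20)&(r>.15); stat(" pink",pk,W)
    for k in(0,): 
        m=roi&(z>.07)&(z<.3)&(r>.125); v,u=np.nonzero(m); print(u.min(),u.max(),v.min(),v.max())
c=dict(np.load("top.npz"));a=cv2.resize(c["img"][120:255,220:320,::-1],None,fx=4,fy=4,interpolation=cv2.INTER_CUBIC);
c=dict(np.load("scene.npz"));b=cv2.resize(c["img"][140:275,220:320,::-1],None,fx=4,fy=4,interpolation=cv2.INTER_CUBIC);
cv2.imwrite("pics/crop.png",np.hstack([a,b]))
E
```

```text
top rim [ 0.6434 -0.0551  0.074 ] 412
 disc edge radii [0.118 0.119 0.119 0.119 0.119 0.119 0.119 0.12  0.119 0.119 0.119 0.118
 0.119 0.119 0.119 0.119 0.119 0.118 0.119 0.119 0.118 0.119 0.119 0.117
 0.119 0.119 0.118 0.119 0.119 0.119 0.128 0.13  0.128]
 pin top 39 [ 0.5018 -0.023   0.1319] [ 0.492 -0.034  0.126] [ 0.512 -0.015  0.136]
 knob 34 [0.603  0.0417 0.15  ] [0.595 0.032 0.141] [0.612 0.051 0.154]
 fork 296 [ 0.4362 -0.0192  0.0894] [ 0.407 -0.055  0.084] [0.47  0.026 0.095]<stdin>:3: RuntimeWarning: Mean of empty slice.
  ret = um.true_divide(
Traceback (most recent call last):
ValueError: zero-size array to reduction operation minimum which has no identity
```

Emit:
step_arm:
  plan:
    - [-1,0.447,-0.38,-0.05,0.503]
    - [-1,0.447,-0.38,-0.05,0.503]
    - [-1,0.447,-0.38,-0.05,0.503]
    - [-1,0.447,-0.38,-0.05,0.503]
    - [-1,0.447,-0.38,-0.05,0.503]
    - [-1,0.447,-0.38,-0.05,0.503]
    - [-1,0.447,-0.38,-0.05,0.503]
    - [-1,0.447,-0.38,-0.05,0.503]
    - [-1,0.447,-0.38,-0.05,0.503]
    - [-1,0.447,-0.38,-0.05,0.503]
    - [-1,0.447,-0.38,-0.05,0.503]
    - [-1,0.447,-0.38,-0.05,0.503]
    - [-1,0.447,-0.38,-0.05,0.503]
    - [-1,0.447,-0.38,-0.05,0.503]
    - [-1,0.447,-0.38,-0.05,0.503]

```text
time: 1.98
tool_pos: [0.4695, -0.016, 0.2768]
tool_rot: [3.141, -0.0, -0.223]
contact_force: [-0.1, 0.2, -0.2]
opening: 0.0921
grip_force: 0.0
```

```bash
cat >> h.py <<'E'
from scipy.spatial.transform import Rotation as Ro
def wrist():
    from cell import observe,read_camera
    s=observe(); c=read_camera("wrist")
    T=np.eye(4); T[:3,:3]=Ro.from_euler("xyz",s["tool_rot"]).as_matrix(); T[:3,3]=s["tool_pos"]
    M=T@c["T_tool_cam"]; W=pts(c)@M[:3,:3].T+M[:3,3]
    return s,c,W,M
E
python3 - <<'E'
from h import *
import cell; print("off",getattr(cell,"grasp_offset",None))
s,c,W,M=wrist(); np.savez("w1.npz",W=W,img=c["img"])
print(s["tool_pos"],s["qpos"].round(3)); print(c["T_tool_cam"].round(3),c["fx"])
cv2.imwrite("pics/w1.png",c["img"][:,:,::-1])
x,y,z=np.moveaxis(W,-1,0)
a=np.array([.6434,-.0551]); r=np.hypot(x-a[0],y-a[1])
def st(n,m):
    if m.sum(): print(n,m.sum(),np.median(W[m],0).round(4),((np.percentile(W[m],2,0)+np.percentile(W[m],98,0))/2).round(4),W[m].min(0).round(3),W[m].max(0).round(3))
st("pin",(abs(z-.132)<.006)&(r>.125)&(r<.165))
st("fork",(abs(z-.09)<.006)&(r>.18)&(r<.245)&(abs(y)<.06))
st("knob",(abs(z-.152)<.006)&(r<.125)&(y>0))
st("ear",(abs(z-.09)<.004)&(r>.125)&(r<.175))
# top-view raster of fork-level points
E
```

```text
off 0.0188
[ 0.46952901 -0.01599507  0.27679133] [-0.197  0.202  1.577 -0.     1.363  1.597]
[[ 0.    -0.955 -0.295  0.078]
 [ 1.    -0.     0.    -0.001]
 [-0.    -0.295  0.955 -0.159]
 [ 0.     0.     0.     1.   ]] 344.2775954363617
pin 490 [ 0.502  -0.0203  0.133 ] [ 0.5018 -0.0203  0.1324] [ 0.491 -0.031  0.126] [ 0.512 -0.01   0.135]
fork 2843 [ 0.435 -0.018  0.091] [ 0.4376 -0.0131  0.089 ] [ 0.405 -0.055  0.084] [0.471 0.03  0.093]
knob 604 [0.6025 0.0437 0.1526] [0.6028 0.044  0.1509] [0.593 0.035 0.146] [0.613 0.055 0.156]
ear 1584 [ 0.5018 -0.0198  0.091 ] [ 0.5005 -0.0202  0.0911] [ 0.472 -0.049  0.089] [0.529 0.009 0.094]
```

View pics/w1.png

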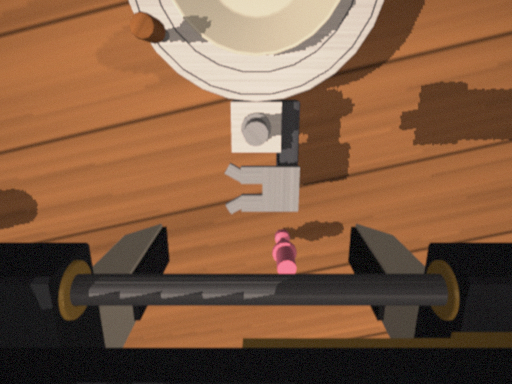

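The wrist view shows the pin at (257,128) in the ear, the slot's closed end near (262,188) opening left, and the pink look-alike at (285,255). Next I'll get the yaw and notch from the fork's own edges.

```bash
python3 - <<'E'
from h import *
d=np.load("w1.npz"); W=d["W"]; x,y,z=np.moveaxis(W,-1,0)
m=(abs(z-.09)<.005)&(np.hypot(x-.437,y+.013)<.055)&(x<.468)
# right part (solid block) edges: run the fit of yaw on straight edges of rect
p=W[m][:,:2]
for cx,n in((m,"fork"),((abs(z-.0905)<.003)&(abs(x-.501)<.035)&(abs(y+.0203)<.035)&(x>.47),"ear")):
    q=W[cx][:,:2].astype(np.float32)*1000
    print(n,cv2.minAreaRect(q))
for yaw in(-.20,-.223,-.24,-.26):
    e=np.array([np.cos(yaw),np.sin(yaw)]); f=np.array([-e[1],e[0]])
    N=np.array([.5018,-.0203])-.065*e
    X=(p-N)@e; Y=(p-N)@f
    out=[]
    for lo in range(-30,34,4):
        s=X[(Y*1000>=lo)&(Y*1000<lo+4)]*1000
        if len(s)<5: continue
        a=s[s<0];b=s[s>0]
        g=[a.max() if len(a) else 0,b.min() if len(b) else 0]
        out.append((lo,s.min().round(1),round(g[0],1),round(g[1],1),s.max().round(1)))
    print(yaw,N.round(4),Y.min()*1000,Y.max()*1000); print(*out,sep="\n") if yaw in(-.223,) else 0
E
```

```text
fork ((435.85308837890625, -11.66012954711914), (77.2779541015625, 52.5063591003418), 77.10922241210938)
ear ((502.7293395996094, -21.256359100341797), (56.56604766845703, 78.18954467773438), 78.30947875976562)
-0.2 [ 0.4381 -0.0074] -43.590742474674826 34.408046151440935
-0.223 [ 0.4384 -0.0059] -44.8212165015974 32.51326057993536
(-30, np.float64(-24.4), np.float64(-0.1), np.float64(0.5), np.float64(24.4))
(-26, np.float64(-24.3), np.float64(-0.1), np.float64(0.1), np.float64(24.4))
(-22, np.float64(-24.1), np.float64(-0.2), np.float64(0.2), np.float64(24.4))
(-18, np.float64(-24.0), np.float64(-0.1), np.float64(0.5), np.float64(24.4))
(-14, np.float64(-24.2), np.float64(-0.1), np.float64(0.5), np.float64(24.3))
(-10, np.float64(-24.2), np.float64(-0.2), np.float64(0.6), np.float64(24.5))
(-6, np.float64(-24.9), np.float64(-6.5), np.float64(5.9), np.float64(24.4))
(-2, np.float64(-24.2), np.float64(-6.4), np.float64(6.2), np.float64(24.4))
(2, np.float64(-24.5), np.float64(-6.1), np.float64(6.1), np.float64(24.3))
(6, np.float64(-24.1), np.float64(-6.4), np.float64(5.8), np.float64(24.6))
(10, np.float64(-24.3), np.float64(-6.2), np.float64(5.7), np.float64(24.4))
(14, np.float64(-24.1), np.float64(-6.4), np.float64(6.1), np.float64(24.3))
(18, np.float64(-24.0), np.float64(-9.1), np.float64(9.0), np.float64(24.6))
(22, np.float64(-26.9), np.float64(-11.7), np.float64(12.0), np.float64(25.1))
(26, np.float64(-27.4), np.float64(-14.2), np.float64(13.7), np.float64(24.2))
(30, np.float64(-23.2), np.float64(-15.6), np.float64(16.0), np.float64(21.2))
-0.24 [ 0.4387 -0.0048] -46.17348950096186 31.379814801916485
-0.26 [ 0.439  -0.0036] -47.81488034907973 30.401758283795832
```

Emit:
step_arm:
  plan:
    - [-1,0.0325,-0.003,0.06,0]
    - [-1,0.0325,-0.003,0.11,0]
    - [-1,0.0325,-0.003,0.15,0]
    - [-1,0.0325,-0.003,0.177,0]
    - [-1,0.0325,-0.003,0.177,0]
    - [-1,0.0325,-0.003,0.177,0]

```text
time: 2.78
tool_pos: [0.5029, -0.0199, 0.1008]
tool_rot: [3.142, -0.002, -0.222]
contact_force: [-0.2, 0.1, 1.2]
opening: 0.0918
grip_force: 0.0
```

Emit:
step_arm:
  plan:
    - [1,0,0,0,0]
    - [1,0,0,0,0]
    - [1,0,0,0,0]
    - [1,0,0,0,0]
    - [1,0,0,0,0]
    - [1,0,0,0,0]
    - [1,0,0,0,0]
    - [1,0,0,0,0]
  grip_force: 40

```text
time: 3.78
tool_pos: [0.5021, -0.0198, 0.0997]
tool_rot: [3.141, -0.0, -0.222]
contact_force: [-0.0, -0.8, -0.7]
opening: 0.0213
grip_force: 40.0
```

Emit:
step_arm:
  plan:
    - [1,0,0,-0.01,0]
    - [1,0,0,-0.02,0]
    - [1,0,0,-0.03,0]
    - [1,0,0,-0.04,0]
    - [1,0,0,-0.05,0]
    - [1,0,0,-0.06,0]
    - [1,0,0,-0.062,0]
    - [1,0,0,-0.062,0]

```text
time: 4.78
tool_pos: [0.502, -0.0197, 0.1617]
tool_rot: [3.142, 0.0, -0.222]
contact_force: [0.5, 0.0, -0.3]
opening: 0.0211
grip_force: 40.0
```

```bash
python3 - <<'E'
from h import *
s,c,W,M=wrist(); print(s["tool_pos"],s["opening"],s["contact_force"])
cv2.imwrite("pics/w2.png",c["img"][:,:,::-1])
E
```

```text
[ 0.50201319 -0.01968725  0.16168285] 0.02109143146885281 [ 0.46339562  0.00158543 -0.34152586]
```

View pics/w2.png

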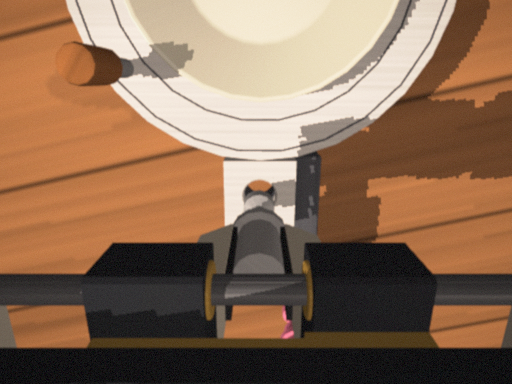

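The pin is out: the empty bore shows at (260,190) and the pin hangs upright in the fingers at (258,230). Next I'll carry it to the front of the slot mouth and lower it.

Emit:
step_arm:
  plan:
    - [1,-0.02,-0.03,0,0]
    - [1,-0.045,-0.055,0,0]
    - [1,-0.065,-0.065,0,0]
    - [1,-0.065,-0.065,0,0]
    - [1,-0.065,-0.065,0.015,0]
    - [1,-0.065,-0.065,0.03,0]
    - [1,-0.065,-0.065,0.0425,0]
    - [1,-0.065,-0.065,0.0425,0]
    - [1,-0.065,-0.065,0.0425,0]

```text
time: 5.95
tool_pos: [0.4535, 0.0578, 0.1195]
tool_rot: [3.142, -0.001, -0.222]
contact_force: [0.4, 1.2, -0.9]
opening: 0.0213
grip_force: 40.0
```

```bash
python3 - <<'E'
from h import *
s,c,W,M=wrist(); print(s["tool_pos"],s["opening"],s["contact_force"])
a=c["img"]; b=read=None
from cell import read_camera
d=read_camera("scene"); b=cv2.resize(d["img"][120:240,220:340],(384,384),interpolation=cv2.INTER_CUBIC)
cv2.imwrite("pics/w3.png",np.hstack([a[:,60:470],b])[:,:,::-1])
E
```

```text
[0.45345023 0.05781484 0.11945833] 0.021305695392058958 [ 0.44975719  1.15789716 -0.9398176 ]
```

View pics/w3.png

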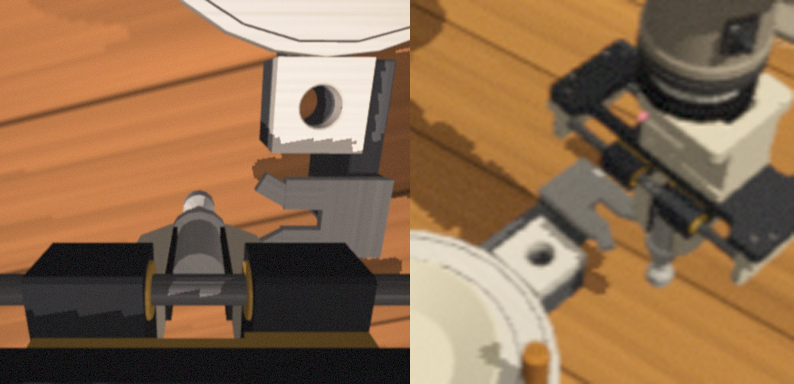

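The left half shows the pin in the hand beside the slot mouth at (300,215). The right half shows the same from behind, with the foot hanging free at (660,270). Next I'll slide it in level.

Emit:
step_arm:
  plan:
    - [1,-0.0005,0.01,0,0]
    - [1,-0.0005,0.02,0,0]
    - [1,-0.0005,0.03,0,0]
    - [1,-0.0005,0.038,0,0]
    - [1,-0.0005,0.046,0,0]
    - [1,-0.0005,0.054,0,0]
    - [1,-0.0005,0.06,0,0]
    - [1,-0.0005,0.065,0,0]
    - [1,-0.0005,0.065,0,0]
    - [1,-0.0005,0.065,0,0]

```text
time: 7.3
tool_pos: [0.4382, -0.0052, 0.1192]
tool_rot: [3.142, -0.0, -0.222]
contact_force: [0.1, 0.3, -1.4]
opening: 0.0212
grip_force: 40.0
```

Emit:
step_arm:
  plan:
    - [1,0,0,0.002,0]
    - [1,0,0,0.004,0]
    - [1,0,0,0.005,0]
    - [1,0,0,0.005,0]

```text
time: 7.8
tool_pos: [0.4381, -0.0052, 0.1141]
tool_rot: [3.141, 0.0, -0.222]
contact_force: [-0.5, 1.1, -1.7]
opening: 0.021
grip_force: 40.0
```

Emit:
step_arm:
  plan:
    - [1,0,0,0.0005,0]
    - [1,0,0,0.001,0]
    - [1,0,0,0.001,0]

```text
time: 8.18
tool_pos: [0.4383, -0.0053, 0.1136]
tool_rot: [3.142, -0.001, -0.222]
contact_force: [-1.8, -0.4, 4.9]
opening: 0.0214
grip_force: 40.0
```

The force rose to 4.9 N, so the pin is seated on the fork. I'll open, let it settle, then rise.

Emit:
step_arm:
  plan:
    - [0.4,0,0,0,0]
    - [0.2,0,0,0,0]
    - [0,0,0,0,0]
    - [-0.4,0,0,0,0]
    - [-1,0,0,0,0]
    - [-1,0,0,0,0]
    - [-1,0,0,0,0]
    - [-1,0,0,-0.03,0]
    - [-1,0,0,-0.07,0]
    - [-1,0,0,-0.11,0]
    - [-1,0,0,-0.15,0]
    - [-1,-0.03,0,-0.16,0]
    - [-1,-0.03,0,-0.16,0]
    - [-1,-0.03,0,-0.16,0]

```text
time: 9.93
tool_pos: [0.4091, 0.0013, 0.273]
tool_rot: [3.141, -0.0, -0.222]
contact_force: [-0.6, 0.6, 0.3]
opening: 0.092
grip_force: 0.0
```

```bash
python3 - <<'E'
from h import *
s,c,W,M=wrist(); print(s["tool_pos"],s["tool_rot"],s["opening"])
cv2.imwrite("pics/w4.png",c["img"][:,:,::-1])
x,y,z=np.moveaxis(W,-1,0)
r=np.hypot(x-.4384,y+.0059)
for lo,hi in((.141,.152),(.118,.14),(.100,.114)):
    m=(z>lo)&(z<hi)&(r<.03)
    if m.sum(): print(lo,m.sum(),np.median(W[m],0).round(4),((W[m].min(0)+W[m].max(0))/2).round(4))
m=(z>.135)&(np.hypot(x-.6028,y-.044)<.02)
if m.sum(): q=W[m];t=q[q[:,2]>.148];print("knob",len(t),np.median(t,0).round(4),((t.min(0)+t.max(0))/2).round(4))
E
```

```text
[0.40912653 0.00126044 0.27296141] [ 3.14146604e+00 -1.79659631e-04 -2.22290522e-01] 0.09198750139546995
0.141 547 [ 0.4384 -0.0049  0.147 ] [ 0.4381 -0.0049  0.145 ]
0.118 64 [ 0.4476 -0.0068  0.1292] [ 0.4437 -0.0056  0.1292]
0.1 248 [ 0.4462 -0.0072  0.111 ] [ 0.4408 -0.0049  0.109 ]
```

View pics/w4.png

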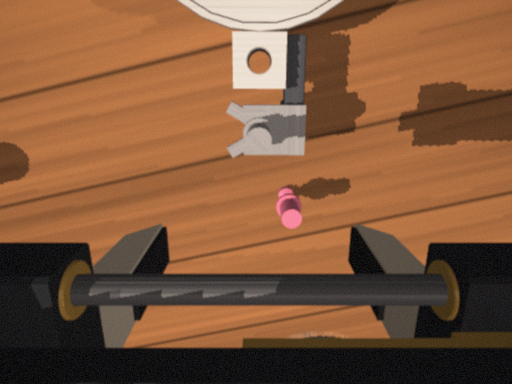

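The pin hangs upright at (258,133) in the slot, with its measured top at z 0.146 and its axis about 1 mm from the notch. Next is the knob.

Emit:
step_arm:
  plan:
    - [-1,0.06,-0.03,0,0.18]
    - [-1,0.12,-0.06,0,0.36]
    - [-1,0.18,-0.085,0,0.54]
    - [-1,0.18,-0.085,0,0.72]
    - [-1,0.18,-0.085,0,0.9]
    - [-1,0.18,-0.085,0.02,0.958]
    - [-1,0.18,-0.085,0.06,0.958]
    - [-1,0.18,-0.085,0.1,0.958]
    - [-1,0.18,-0.085,0.13,0.958]
    - [-1,0.18,-0.085,0.15,0.958]
    - [-1,0.18,-0.085,0.15,0.958]
    - [-1,0.18,-0.085,0.15,0.958]

```text
time: 11.48
tool_pos: [0.6038, 0.0445, 0.1234]
tool_rot: [-3.141, -0.0, -1.18]
contact_force: [-0.1, 0.0, -0.6]
opening: 0.0918
grip_force: 0.0
```

Emit:
step_arm:
  plan:
    - [1,0,0,0,0]
    - [1,0,0,0,0]
    - [1,0,0,0,0]
    - [1,0,0,0,0]
    - [1,0,0,0,0]
    - [1,0,0,0,0]
    - [1,0,0,0,0]
    - [1,0,0,0,0]
  grip_force: 10

```text
time: 12.48
tool_pos: [0.6033, 0.0447, 0.1232]
tool_rot: [-3.141, -0.0, -1.18]
contact_force: [1.2, 1.7, -0.6]
opening: 0.0199
grip_force: 10.0
```

```bash
python3 - <<'E'
from h import *
from cell import *
s=observe(); print(s["tool_pos"],s["tool_rot"],s["qpos"].round(2),s["opening"],s["contact_force"])
p=s["tool_pos"];yaw=s["tool_rot"][2];c=np.array([.6432,-.0524]);v=p[:2]-c
print(np.hypot(*v),np.degrees(np.arctan2(v[1],v[0])))
R=Ro.from_euler("xyz",s["tool_rot"]).as_matrix()
for k in range(1,17):
    a=.1*k; Q=np.array([[np.cos(a),-np.sin(a)],[np.sin(a),np.cos(a)]])
    d=np.append(c+Q@v-p[:2],0)
    print([1,*(R.T@d).round(4)[:2].tolist(),0,round(-a,2)],end=", ")
E
```

```text
[0.6033412  0.04466212 0.12320593] [-3.14129905e+00 -6.99059853e-05 -1.18015853e+00] [-0.05  0.58  1.44  0.    1.13  2.7 ] 0.019885416641482898 [ 1.19147363  1.66417099 -0.56537806]
0.10492749077191799 112.32562504111466
[1, 0.0005, 0.0105, 0, -0.1], [1, 0.0021, 0.0208, 0, -0.2], [1, 0.0047, 0.031, 0, -0.3], [1, 0.0082, 0.0409, 0, -0.4], [1, 0.0128, 0.0503, 0, -0.5], [1, 0.0183, 0.0593, 0, -0.6], [1, 0.0246, 0.0676, 0, -0.7], [1, 0.0317, 0.0753, 0, -0.8], [1, 0.0396, 0.0822, 0, -0.9], [1, 0.0481, 0.0883, 0, -1.0], [1, 0.0572, 0.0936, 0, -1.1], [1, 0.0668, 0.0979, 0, -1.2], [1, 0.0768, 0.1012, 0, -1.3], [1, 0.087, 0.1035, 0, -1.4], [1, 0.0974, 0.1048, 0, -1.5], [1, 0.1079, 0.105, 0, -1.6],
```

Emit:
step_arm:
  plan:
    - [1,0.0005,0.0105,0,-0.1]
    - [1,0.002,0.021,0,-0.2]
    - [1,0.0045,0.031,0,-0.3]
    - [1,0.008,0.041,0,-0.4]
    - [1,0.013,0.0505,0,-0.5]
    - [1,0.0185,0.0595,0,-0.6]
    - [1,0.0245,0.0675,0,-0.7]
    - [1,0.0315,0.0755,0,-0.8]
    - [1,0.0395,0.082,0,-0.9]
    - [1,0.048,0.0885,0,-1.0]
    - [1,0.057,0.0935,0,-1.1]
    - [1,0.067,0.098,0,-1.2]
    - [1,0.077,0.101,0,-1.3]
    - [1,0.087,0.1035,0,-1.4]
    - [1,0.0975,0.105,0,-1.5]
    - [1,0.108,0.105,0,-1.6]
    - [1,0.108,0.105,0,-1.6]
    - [1,0.108,0.105,0,-1.6]

```text
time: 14.72
tool_pos: [0.5469, -0.0954, 0.1232]
tool_rot: [3.141, 0.001, 0.418]
contact_force: [-2.5, -3.3, -0.1]
opening: 0.0193
grip_force: 10.0
```

Emit:
step_arm:
  plan:
    - [0.4,0,0,0,0]
    - [0,0,0,0,0]
    - [-0.5,0,0,0,0]
    - [-1,0,0,0,0]
    - [-1,0,0,0,0]
    - [-1,0,0,0,0]
    - [-1,0,0,-0.03,0]
    - [-1,0,0,-0.07,0]
    - [-1,0,0,-0.11,0]
    - [-1,0,0,-0.15,0]
    - [-1,-0.08,0.03,-0.17,0]
    - [-1,-0.11,0.05,-0.17,0]
    - [-1,-0.11,0.05,-0.17,0]
    - [-1,-0.11,0.05,-0.17,0]
    - [-1,-0.11,0.05,-0.17,0]

```text
time: 16.6
tool_pos: [0.4677, -0.1848, 0.2929]
tool_rot: [-3.141, 0.0, 0.421]
contact_force: [-0.1, 0.1, 0.2]
opening: 0.0919
grip_force: 0.0
```

```bash
python3 - <<'E'
from h import *
s,c,W,M=wrist(); print(s["tool_pos"],s["contact_force"],s["opening"])
cv2.imwrite("pics/w5.png",c["img"][:,:,::-1])
x,y,z=np.moveaxis(W,-1,0); cc=np.array([.6432,-.0524])
m=(z>.141)&(z<.152)&(np.hypot(x-.4384,y+.0059)<.03); print("pin",m.sum(),np.median(W[m],0).round(4))
m=(z>.146)&(z<.158)&(abs(np.hypot(x-cc[0],y-cc[1])-.105)<.02); k=np.median(W[m],0); print("knob",m.sum(),k.round(4),np.degrees(np.arctan2(k[1]-cc[1],k[0]-cc[0]))%360-112.3)
E
```

```text
[ 0.46772229 -0.18481285  0.29290639] [-0.05606256  0.09185969  0.15288862] 0.09192830492640935
pin 577 [ 0.4389 -0.0057  0.1469]
knob 508 [ 0.5464 -0.0946  0.1526] 91.25935512533577
```

View pics/w5.png

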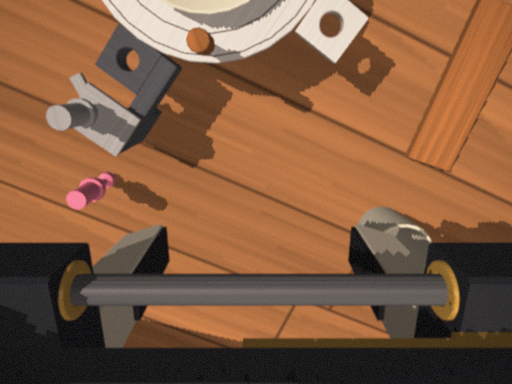

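The pin is parked upright (60,115), the knob (200,40) and ear (335,25) have moved 91°, and the board and cup are untouched. The gripper is clear at z 0.29.

```bash
python3 -c "
from cell import *
print(hand_in())"
```

```text
the job is handed in; nothing more can be done
None
```

The job is handed in: the pin hangs upright and released in the fork notch, about 1 mm from the notch point, and the wheel is turned about 91° (1.59 rad) counter-clockwise. The jars, cup and hand rest were never touched; the hand-in returned no verdict.

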